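Open the latched parts box by its recessed paddle

ROBOT

A 7-joint arm with a two-finger parallel gripper is mounted at the origin on a cart in front of the work surface, level with it; the furniture and walls round the work are solid. World frame = base frame: x ahead of the robot, y to its left, z up, the work surface at z = 0. Lengths are in m, angles in rad, forces in N, time in s.
With the tool pointing down it reaches from about 0.425 to 0.95 m from the base axis. Payload 4.7 kg.
Tool frame: the origin (TCP) lies on the centre line of the jaws, within the pads' length; the fingertips stand 22 mm ahead of it and the grasp point (between the pads) lies 3 mm ahead of it (manip.finger_overhang is the distance from the TCP to the fingertips, in m); x points along the fingers, y is the direction in which the jaws open and shut, and the axes are right-handed (so a half turn about x gives the same grasp; the last joint's range is limited). The gripper opens to 85 mm and grips with 20 to 120 N. Pads are 22 mm wide; open, the fingers measure 114 mm over their backs; the gripper's body (76 mm by 85 mm) begins 54 mm behind the grasp point. The pads swing forward as they close: fully open they stand 13 mm farther back than shut.
Start: joints at [-1.18, 0.469, -0.049, 1.532, 0.024, 1.141, -0.082], TCP at [0.275, 0.616, 0.253] pointing down, gripper open.
Joint ranges: [-2.59, 2.59], [-0.33, 1.99], [-1.39, 1.29], [0.1, 2.45], [-1.04, 4.18], [0.21, 1.99], [-2.66, 2.66]. Speed limits (rad/s): [2.57, 2.57, 3.14, 3.14, 3.14, 3.14, 3.14].

INTERFACE

Orientations are given as a unit quaternion [w, x, y, z].
In Python, from plant import manip gives the robot as it stands. The module is installed in compiled form; this text tells all that it offers.
- The arm moves only by the tool jog_arm, never from a script. Its arguments are lists of equal length, an entry for each row: "slide": the shift along the tool's x, y, z in m, a list of three; "twist": the turn, a rotation vector about the tool's x, y, z in rad, a list of three; "jaw": the opening in per cent of the stroke, from 0 (shut) to 100 (fully open). In form: {"slide": [[dx, dy, dz], ...], "twist": [[ax, ay, az], ...], "jaw": [jaw, ...]}. A call has 1 to 8 rows; each row shifts and turns the commanded pose from where the row before left it, along the tool's axes as they then stand; what a row does not reach is not made up. A row lasts 1/8 s, in which the tool goes at most 62.5 mm and 10.7 degrees, less where a joint would pass 70% of its speed; a pose out of reach is approached as far as the arm can. A call with a gripper value outside its range is refused whole. The fingers move at their own pace and stop on an object; the grip force is fixed at half the most. Time passes only in rows, so rows that do not move let the fingers close. It gives the time, the measured TCP pose, the force and the opening at its end, in the units of the state.
- manip.observe(): the state, without advancing time (a new reading comes with each control period).
- manip.snapshot(name): name is "side" or "top"; returns (picture, depth): 384x512x3 uint8, red, green, blue; 384x512 float32, m along the optical axis (not along the pixel's ray), 0 where there is no reading.
- manip.camera_info(name): a dict with "intrinsics" (3x3 intrinsics, pixels), "position" and "orientation" of the camera in the world. Camera axes: x right, y down, z forward; pixel columns grow to the right and rows downward; lengths in m; the calibration is good to about 2 mm. A picture is of the moment at which its call begins. camera_info takes no time and is no camera call.
- manip.job_done(): hands the job in, once; it reports no verdict.
Trained networks look in the newest picture that a camera, given by its name, has taken for a name from the list of things; names that differ only in an ending like _2 or _b are one class to them, and where a whole thing is asked for, a point or a joint stands for the part that bears it (a point fixed in the world has none). Each returns a list of dicts, best first, with "p" (0 to 1); they miss things now and then, are a little off and sometimes report something else, mostly with a low value. They report only what shows in the picture. A call takes as long as a camera call.
- manip.outline_of(camera, label): "pixels" (384x512 bool, what is visible of it) and "at" ([column, row] in pixels, amid what is visible of it).
The state is a dict: "time_s": time; "joint_pos": joint angles; "joint_vel": joint speeds; "tau": joint torques, N m; "tool_pos": TCP position; "tcp_rot": TCP orientation; "contact_force": force on the tool from outside, world axes, zero at the start; "torque": the same for the moment, N m; "grip_width": finger opening in m.
Only numpy, scipy, OpenCV 4.12 (cv2) and the standard library are available. Lean on these libraries where they do the work, as an engineer would, in place of code of your own. Each camera call takes 0.05 s, during which the arm holds its last target.

TASK

The couplings for the next job are in the blue utility box. Open it: pull up the red paddle handle in the recess of its lid to trip the latch, and in the same pull raise the lid until it leans well open, about 50 to 60 degrees; then let go and leave it standing open. Leave the yellow box shut.

Things in the scene. Friction and masses are not known exactly. Their poses are not given: they have to be found in the camera images.
- blue_box: Blue box with a blue lid, 150 x 150 mm, 93 mm high shut, fixed to the table; a like yellow box stands by it. Origin: centre of its underside. x runs from its front to the hinge at its back, y left, z up. Lid hinge: along y at x 75, z 85 mm. Metal recess in the lid, open above: x -63 to 14, y -58 to 58, floor z 62 mm. Paddle's pin, in the lid: along y at x 12, z 83. Grip bar when shut: x -34, y 0, z 83.
- blue_grip (a point): Centre of the round red grip bar, the paddle's free end toward the box's front: 16 mm thick, 30 mm long along the box's y, 46 mm from the pin, its top 2 mm below the lid's top when shut. Its flat ends stand free, 43 mm from the recess walls, floor 21 mm below its centre: pinch it across its ends from above. It may turn between the fingers as the lid rises. The plate from bar to pin is 22 mm wide.
- blue_lid (a joint): Lid of the blue box, rad: 0 shut, grows as its front edge rises, stop at 1.25. Latched it rises no more than about 0.03. Its stiff hinge holds it wherever it is left; about 8 N upward at the bar raise it.
- blue_paddle (a joint): Paddle, rad relative to the lid: 0 lying in the recess, grows as the bar is pulled up, stop at 0.55 (bar 24 mm up). The latch lets go at about 0.25. It springs back when released; 1 to 2.5 N at the bar move it. As the pull goes on, it stays at its stop and the lid rises with it.
- yellow_lid (a joint): Lid of the yellow box, rad: 0 shut; it shall stay shut.

How it is judged:
On the way:
1. the blue box's paddle is pulled up past 0.3 rad (value of joint blue_paddle above 0.3 rad), for 0.1 s.
At the end, for the whole second after the job is handed in: the blue box's lid stands still, more than 0.7 rad (40 degrees) open, and the yellow box's lid is shut (under 0.05 rad) (value of joint blue_lid above 0.7 rad and velocity of joint blue_lid between -0.05 and 0.05 rad/s and value of joint yellow_lid below 0.05 rad); the robot touches nothing.
It fails at once if the yellow box's lid is raised (value of joint yellow_lid above 0.1 rad).
It also fails if it takes over 32 s, if anything falls off the work surface, if the arm or the gripper's body presses on something with over 40 N, if the wrist force passes 120 N, or if a joint passes its speed limit or range.

## Working session

There is one attempt and no reset: what is moved stays moved. The work goes in short steps, Python scripts to look and compute and a tool call to move; the robot and the scene stay as the last step left them, time stands still between calls to the robot, and variables do not carry over. Pictures are saved under pics/ and viewed, and the job is handed in when it is done.

Besides the shell and the picture viewer there is one more tool, called after "Emit:" in YAML: its name, and indented under it one key for each argument. jog_arm: Moves the arm, as the interface text tells. Its arguments: {"type":"object","properties":{"slide":{"type":"array","items":{"type":"array","items":{"type":"number"}}},"twist":{"type":"array","items":{"type":"array","items":{"type":"number"}}},"jaw":{"type":"array","items":{"type":"number"}}},"required":["slide","twist","jaw"]}

```bash
mkdir -p pics; cat > h.py <<'E'
import numpy as np, cv2
from scipy.spatial.transform import Rotation as R
from plant import manip
def rot(q): return R.from_quat([q[1],q[2],q[3],q[0]])
def pts(cam,depth,mask):
    c=manip.camera_info(cam);K=np.array(c['intrinsics']);v,u=np.nonzero(mask&(depth>0));z=depth[v,u]
    P=np.stack([(u-K[0,2])/K[0,0]*z,(v-K[1,2])/K[1,1]*z,z],1)
    return rot(c['orientation']).apply(P)+np.array(c['position'])
E
python3 - <<'E'
from h import *
s=manip.observe()
print({k:np.round(v,3).tolist() for k,v in s.items()})
for c in('side','top'):
    im,d=manip.snapshot(c)
    cv2.imwrite(f'pics/{c}0.png',im[:,:,::-1])
    ci=manip.camera_info(c);print(c,np.round(ci['position'],3),np.round(ci['orientation'],3),np.round(ci['intrinsics'],1).tolist())
    for l in('blue_box','blue_grip'):
        for o in manip.outline_of(c,l):
            m=np.array(o['pixels']);P=pts(c,d,m)
            print(l,round(o['p'],2),o['at'],m.sum(),np.round(np.median(P,0),4),np.round(np.percentile(P,[3,97],axis=0),4).tolist())
E
```

```text
{'time_s': 0.0, 'joint_pos': [-1.18, 0.469, -0.049, 1.534, 0.024, 1.141, -0.082], 'joint_vel': [-0.0, -0.001, -0.0, 0.001, 0.001, -0.0, 0.001], 'tau': [0.0, -51.031, -0.047, -23.772, 0.011, 0.008, -0.0], 'tool_pos': [0.275, 0.616, 0.252], 'tcp_rot': [0.691, 0.147, 0.692, -0.148], 'contact_force': [-0.318, -0.205, 0.234], 'torque': [0.003, -0.019, 0.016], 'grip_width': 0.085}
side [0.532 0.858 0.533] [ 0.033 -0.046  0.868 -0.494] [[364.0, 0.0, 254.9], [0.0, 364.0, 192.9], [0.0, 0.0, 1.0]]
blue_box 0.77 [267.8, 186.6] 3381 [0.589  0.0653 0.0793] [[0.5064, -0.0514, 0.0206], [0.6716, 0.0992, 0.0966]]
blue_grip 0.46 [279.9, 179.7] 160 [0.5714 0.0178 0.0894] [[0.5487, -0.0107, 0.0644], [0.5983, 0.0336, 0.0932]]
top [0.47  0.13  0.934] [ 0.063 -0.696  0.714 -0.041] [[457.3, 0.0, 257.6], [0.0, 457.3, 192.5], [0.0, 0.0, 1.0]]
blue_grip 0.68 [334.4, 206.3] 446 [0.571  0.0133 0.0894] [[0.5456, -0.0023, 0.0636], [0.5996, 0.0296, 0.0931]]
```

View pics/side0.png

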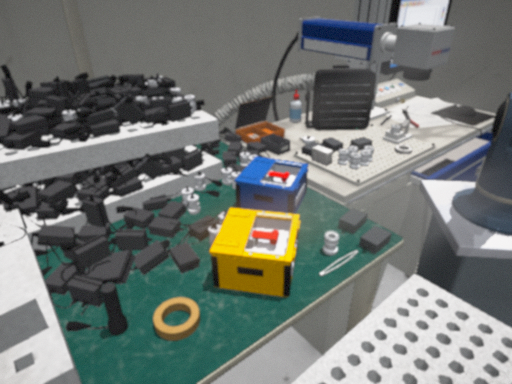

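View pics/top0.png

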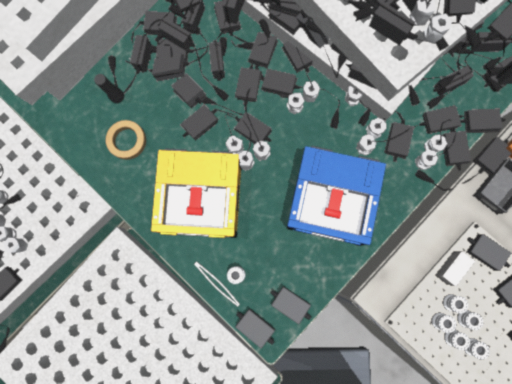

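The side view shows the yellow box near (255,250) and the blue box behind it at (270,185). In the top view the blue box is at about (338,196), with its hinge toward the top of the picture and its bar near (333,210). I'll measure the box's yaw and the bar's position next.

```bash
python3 - <<'E'
from h import *
im,d=manip.snapshot('top')
hsv=cv2.cvtColor(im,cv2.COLOR_RGB2HSV)
crop=im[130:260,270:400,::-1]
cv2.imwrite('pics/crop1.png',cv2.resize(crop,None,fx=4.5,fy=4.5,interpolation=cv2.INTER_CUBIC))
m=np.zeros(d.shape,bool);m[135:260,275:400]=True
blue=m&(hsv[...,0]>95)&(hsv[...,0]<130)&(hsv[...,1]>120)
P=pts('top',d,blue);P=P[P[:,2]>0.085];print(len(P),np.percentile(P[:,2],[5,50,95]))
r=cv2.minAreaRect(P[:,:2].astype(np.float32));print('lid rect',r)
red=m&((hsv[...,0]<10)|(hsv[...,0]>170))&(hsv[...,1]>130)
Q=pts('top',d,red);Q=Q[Q[:,2]>0.07]
print('red',len(Q),Q.min(0),Q.max(0),np.median(Q,0))
for name,yaws in [('y',None)]:
    c,(w,h),a=r
    for base in (a,a-90,a+90):
        if abs(base)<45:
            t=np.radians(base);print('yaw',base)
            ex=np.array([np.cos(t),np.sin(t)]);ey=np.array([-ex[1],ex[0]])
            L=(Q[:,:2]-np.array(c))@np.stack([ex,ey],1)
            print('red in box frame min/max',L.min(0),L.max(0))
            lo=L[:,0]<L[:,0].min()+0.014
            print('bar y range',L[lo].min(0),L[lo].max(0),'bar z max',Q[lo][:,2].max(), np.percentile(Q[lo][:,2],90))
            print('pred bar world',np.array(c)-0.034*ex,' meas',np.array(c)+(L[lo,0].min()+.008)*ex+np.median(L[lo,1])*ey)
# side view
im,d=manip.snapshot('side')
for o in manip.outline_of('side','blue_grip'):
    mm=np.array(o['pixels']);S=pts('side',d,mm);S=S[S[:,2]>.075]
    L=(S[:,:2]-np.array(c))@np.stack([ex,ey],1);print('side',o['p'],L.min(0),L.max(0),S[:,2].max())
E
```

```text
3816 [0.0918522  0.0944755  0.09714918]
lid rect ((0.5853319764137268, 0.009099610149860382), (0.1542978137731552, 0.15914952754974365), 75.5804443359375)
red 310 [ 0.54496876 -0.00198736  0.08597957] [0.59780577 0.0315984  0.09600114] [0.56921949 0.01314742 0.08987766]
yaw -14.4195556640625
red in box frame min/max [-0.03955899 -0.01311154] [0.01130176 0.01441736]
bar y range [-0.03955899 -0.01311154] [-0.02558216  0.01441736] bar z max 0.09600113605222271 0.09340047969263288
pred bar world [0.55240304 0.01756631]  meas [0.55495635 0.01769428]
side 0.61 [-0.03922938 -0.01233411] [0.01561869 0.01789201] 0.09383664057495184
side 0.56 [-0.07819676 -0.07484907] [0.08021876 0.08183016] 0.09957108005527843
```

```bash
ls pics
```

```text
crop1.png
side0.png
top0.png
```

View pics/crop1.png

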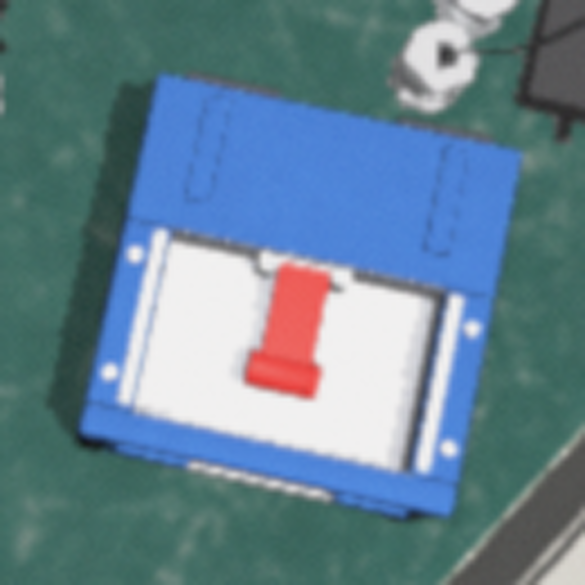

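The crop shows the red bar at crop (283,375), plate running up to the pin, recess clear around it. Bar at about (0.554, 0.0175), z≈0.085. I'll refine the yaw from the lid corners, check the route for obstacles, and work out the path in tool axes.

```bash
python3 - <<'E'
from h import *
c=manip.camera_info('top');K=np.array(c['intrinsics']);Rc=rot(c['orientation']);p=np.array(c['position'])
def ray(u,v,z):
    d=Rc.apply([(u-K[0,2])/K[0,0],(v-K[1,2])/K[1,1],1]);return p+d*(z-p[2])/d[2]
C=[ray(270+a/4.5-.4,130+b/4.5-.4,.093) for a,b in((160,75),(522,155),(452,517),(82,432))]
C=np.array(C);print(C.round(4),C.mean(0))
f=(C[0]+C[1]-C[2]-C[3])/2;print('yaw x',np.degrees(np.arctan2(f[1],f[0])),np.linalg.norm(f[:2]))
f=(C[0]+C[3]-C[1]-C[2])/2;print('yaw y',np.degrees(np.arctan2(-f[0],f[1])),np.linalg.norm(f[:2]))
print('bar ends', [ray(270+a/4.5-.4,130+b/4.5-.4,.088) for a,b in((248,368),(318,383))])
s=manip.observe();print('tool axes\n',rot(s['tcp_rot']).as_matrix().round(3),manip.finger_overhang)
A=[]
for cam in('side','top'):
    im,d=manip.snapshot(cam);A.append(pts(cam,d,np.ones(d.shape,bool)))
A=np.concatenate(A)
g=lambda x0,x1,y0,y1:A[(A[:,0]>x0)&(A[:,0]<x1)&(A[:,1]>y0)&(A[:,1]<y1)][:,2]
for x in np.arange(.2,.85,.1):
    print(round(x,1),[round(float(np.percentile(q,99.5)),2) if len(q:=g(x,x+.1,y,y+.1))>20 else None for y in np.arange(-.3,.75,.1)])
E
```

```text
[[ 0.6797  0.0633  0.093 ]
 [ 0.641  -0.0846  0.093 ]
 [ 0.4931 -0.047   0.093 ]
 [ 0.5312  0.1008  0.093 ]] [0.5862306  0.00811896 0.093     ]
yaw x -14.211364369223062 0.1528548386862356
yaw y -14.570763481200729 0.1527623599360968
bar ends [array([0.55613993, 0.03158663, 0.088     ]), array([0.54918087, 0.00325722, 0.088     ])]
tool axes
 [[-0.     0.408  0.913]
 [-0.     0.913 -0.408]
 [-1.    -0.    -0.   ]] 0.022
0.2 [0.07, 0.02, -0.74, -0.74, 0.0, -0.11, -0.11, -0.11, -0.11, -0.11, -0.11]
0.3 [0.07, 0.07, 0.02, 0.03, 0.03, 0.03, -0.11, -0.11, -0.11, -0.11, -0.09]
0.4 [0.07, 0.07, 0.09, 0.03, 0.05, 0.05, 0.0, -0.11, -0.11, -0.07, -0.07]
0.5 [0.05, 0.01, 0.1, 0.1, 0.1, 0.1, 0.1, 0.0, -0.09, -0.05, -0.05]
0.6 [0.05, 0.05, 0.1, 0.1, 0.1, 0.1, 0.1, 0.02, 0.0, -0.09, -0.07]
0.7 [0.05, 0.2, 0.2, 0.05, 0.05, 0.05, 0.03, 0.02, 0.08, 0.12, -0.09]
0.8 [0.23, 0.25, 0.25, 0.2, 0.03, 0.05, 0.05, 0.11, 0.18, 0.13, 0.0]
```

Emit:
jog_arm:
  slide:
    - [0,-0.0361,0.0415]
    - [0,-0.0361,0.0415]
    - [0,-0.0361,0.0415]
    - [0,-0.0361,0.0415]
    - [0,-0.0361,0.0415]
    - [0,-0.0361,0.0415]
    - [0,-0.0361,0.0415]
    - [0,-0.0361,0.0415]
  twist:
    - [0,0,0]
    - [0,0,0]
    - [0,0,0]
    - [0,0,0]
    - [0,0,0]
    - [0,0,0]
    - [0,0,0]
    - [0,0,0]
  jaw: [60,60,60,60,60,60,60,60]

```text
time_s: 1.55
tool_pos: [0.4612, 0.2158, 0.2537]
tcp_rot: [0.692, 0.148, 0.691, -0.147]
contact_force: [-0.5, 0.8, -0.1]
grip_width: 0.0512
```

Emit:
jog_arm:
  slide:
    - [0,-0.0361,0.0415]
    - [0,-0.0361,0.0415]
    - [0,-0.0361,0.0415]
    - [0,-0.0361,0.0415]
    - [0,0,0]
    - [0,0,0]
  twist:
    - [0,0,0]
    - [0,0,0]
    - [0,0,0]
    - [0,0,0]
    - [-0.169,0,0]
    - [0,0,0]
  jaw: [60,60,60,60,60,60]

```text
time_s: 2.3
tool_pos: [0.5534, 0.0175, 0.2533]
tcp_rot: [0.701, 0.09, 0.701, -0.089]
contact_force: [0.8, 0.6, -0.2]
grip_width: 0.051
```

```bash
cat > rel.py <<'E'
from h import *
s=manip.observe();M=rot(s['tcp_rot']).as_matrix()
print('t',s['time_s'],'pos',np.round(s['tool_pos'],4),'w',round(s['grip_width'],4),'F',np.round(s['contact_force'],1));print(M.round(3))
def to(x,y,z): return (M.T@(np.array([x,y,z])-s['tool_pos'])).round(4)
E
python3 - <<'E'
from rel import *
print(to(.553,.0173,.091))
im,d=manip.snapshot('side');cv2.imwrite('pics/side2.png',cv2.resize(im[120:250,200:360,::-1],None,fx=4.5,fy=4.5,interpolation=cv2.INTER_CUBIC))
im,d=manip.snapshot('top');cv2.imwrite('pics/top2.png',im[:,:,::-1])
E
```

```text
t 2.3 pos [0.5534 0.0175 0.2533] w 0.051 F [ 0.8  0.6 -0.2]
[[ 0.     0.251  0.968]
 [ 0.     0.968 -0.251]
 [-1.     0.    -0.   ]]
[ 0.1623 -0.0003 -0.0003]
```

Emit:
jog_arm:
  slide:
    - [0.05,0,0]
    - [0.05,0,0]
    - [0.012,0,0]
    - [0,0,0]
  twist:
    - [0,0,0]
    - [0,0,0]
    - [0,0,0]
    - [0,0,0]
  jaw: [60,60,60,60]

```text
time_s: 2.9
tool_pos: [0.5535, 0.0185, 0.1416]
tcp_rot: [0.701, 0.088, 0.702, -0.088]
contact_force: [-0.1, -0.1, 0.6]
grip_width: 0.0515
```

```bash
python3 - <<'E'
from rel import *
print(to(.553,.0173,.091))
im,d=manip.snapshot('side');cv2.imwrite('pics/side3.png',cv2.resize(im[100:250,200:360,::-1],None,fx=4,fy=4,interpolation=cv2.INTER_CUBIC))
im,d=manip.snapshot('top');cv2.imwrite('pics/top3.png',cv2.resize(im[130:270,260:400,::-1],None,fx=4,fy=4,interpolation=cv2.INTER_CUBIC))
E
```

```text
t 2.9 pos [0.5535 0.0185 0.1416] w 0.0515 F [-0.1 -0.1  0.6]
[[-0.     0.248  0.969]
 [ 0.     0.969 -0.248]
 [-1.     0.    -0.   ]]
[ 0.0506 -0.0013 -0.0002]
```

View pics/side3.png

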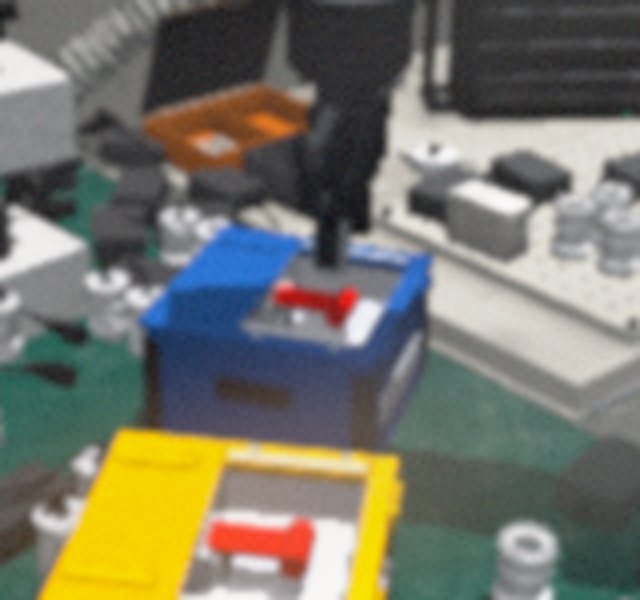

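View pics/top3.png

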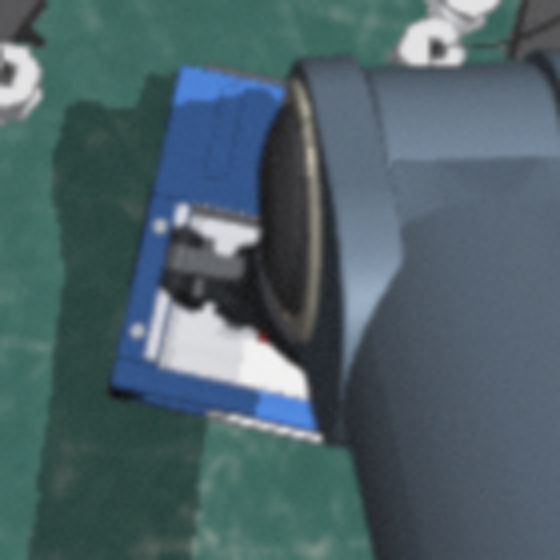

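The side crop shows the fingers at (330,245), directly above the front end of the bar at (345,300). In the top crop the arm hides the bar except for a bit of red at (262,335). Next is to go down and check the contact force before closing.

Emit:
jog_arm:
  slide:
    - [0.025,-0.001,0]
    - [0.017,0,0]
    - [0.008,0,0]
    - [0,0,0]
  twist:
    - [0,0,0]
    - [0,0,0]
    - [0,0,0]
    - [0,0,0]
  jaw: [60,60,60,60]

```text
time_s: 3.5
tool_pos: [0.5531, 0.0169, 0.0912]
tcp_rot: [0.701, 0.088, 0.702, -0.088]
contact_force: [1.0, 0.6, 0.3]
grip_width: 0.0513
```

Emit:
jog_arm:
  slide:
    - [0,0,0]
    - [0,0,0]
    - [0,0,0]
    - [0,0,0]
  twist:
    - [0,0,0]
    - [0,0,0]
    - [0,0,0]
    - [0,0,0]
  jaw: [30,20,20,20]

```text
time_s: 4.0
tool_pos: [0.5536, 0.0173, 0.092]
tcp_rot: [0.702, 0.089, 0.701, -0.088]
contact_force: [-0.9, 0.9, 6.3]
grip_width: 0.0285
```

```bash
python3 - <<'E'
from rel import *
im,d=manip.snapshot('side');cv2.imwrite('pics/side4.png',cv2.resize(im[100:250,200:360,::-1],None,fx=4,fy=4,interpolation=cv2.INTER_CUBIC))
E
```

```text
t 4.0 pos [0.5536 0.0173 0.092 ] w 0.0285 F [-0.9  0.9  6.3]
[[ 0.001  0.248  0.969]
 [ 0.001  0.969 -0.248]
 [-1.     0.001  0.001]]
```

View pics/side4.png

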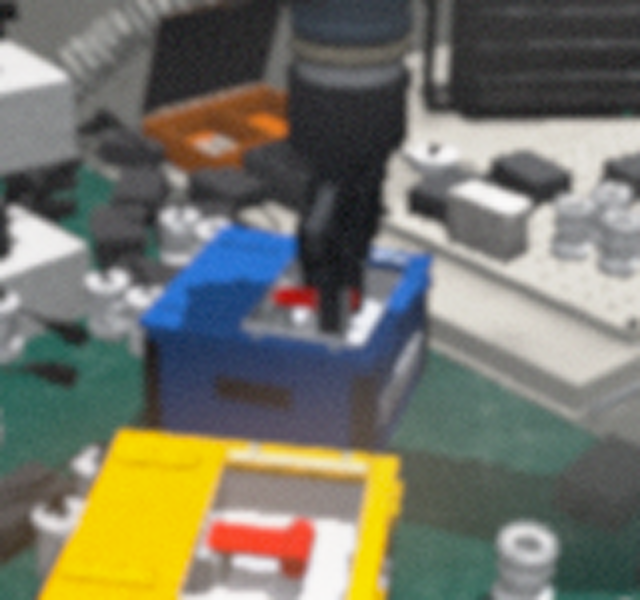

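Both fingers have closed on the bar ends: the opening is 28.5 mm, and the side crop shows the fingers straddling the red bar at (330,300). Next is the paddle arc, 24 mm up and 7 mm toward the hinge.

Emit:
jog_arm:
  slide:
    - [0,0,0]
    - [-0.0063,0,0.0004]
    - [-0.0062,0,0.0013]
    - [-0.006,0,0.0021]
    - [-0.0056,0,0.0029]
    - [0,0,0]
  twist:
    - [0,0,0]
    - [0,0,0]
    - [0,0,0]
    - [0,0,0]
    - [0,0,0]
    - [0,0,0]
  jaw: [0,0,0,0,0,0]

```text
time_s: 4.8
tool_pos: [0.556, 0.0167, 0.1138]
tcp_rot: [0.699, 0.088, 0.705, -0.088]
contact_force: [-3.5, 4.4, -8.8]
grip_width: 0.0282
```

```bash
python3 - <<'E'
from rel import *
im,d=manip.snapshot('side');cv2.imwrite('pics/side5.png',cv2.resize(im[100:250,200:360,::-1],None,fx=4,fy=4,interpolation=cv2.INTER_CUBIC))
# arc plan about hinge
r=np.hypot(102.2,22);a0=np.arctan2(22,102.2)
th=np.arange(0,1.0001,1/16);x=-r*np.cos(a0+th);z=r*np.sin(a0+th)
print(np.stack([-np.diff(z),np.diff(x)],1).round(1).tolist())
E
```

```text
t 4.8 pos [0.556  0.0167 0.1138] w 0.0282 F [-3.5  4.4 -8.8]
[[-0.009  0.247  0.969]
 [ 0.001  0.969 -0.247]
 [-1.    -0.001 -0.009]]
[[-6.3, 1.6], [-6.2, 2.0], [-6.1, 2.4], [-5.9, 2.7], [-5.8, 3.1], [-5.5, 3.4], [-5.3, 3.8], [-5.1, 4.1], [-4.8, 4.4], [-4.5, 4.7], [-4.2, 5.0], [-3.9, 5.2], [-3.6, 5.5], [-3.2, 5.7], [-2.9, 5.9], [-2.5, 6.0]]
```

View pics/side5.png

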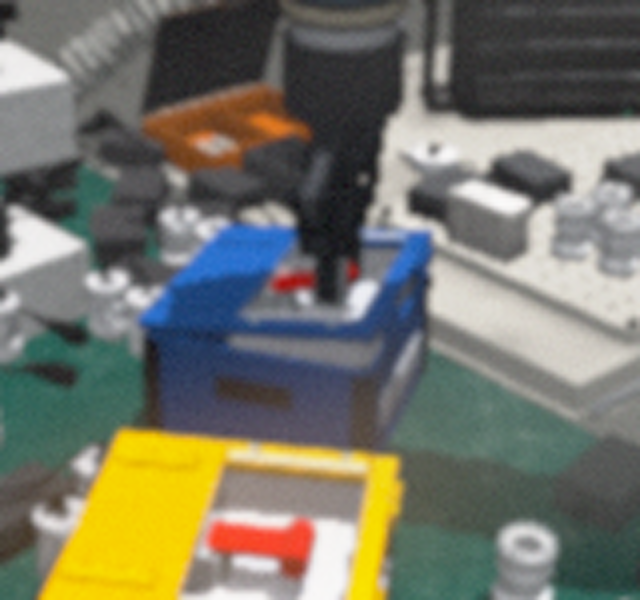

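The lid gap is already open (crop (300,345)), so the latch has let go. I'll fit the lid plane to get the lid angle, and work out the paddle angle from that.

```bash
cat > lid.py <<'E'
from h import *
c0=np.array([.5858,.0086]);t=np.radians(-14.4);ex=np.array([np.cos(t),np.sin(t)]);ey=np.array([-ex[1],ex[0]])
def boxf(P): return np.column_stack([(P[:,:2]-c0)@ex,(P[:,:2]-c0)@ey,P[:,2]])
def lid():
    out=[]
    for cam in('side','top'):
        im,d=manip.snapshot(cam);hsv=cv2.cvtColor(im,cv2.COLOR_RGB2HSV)
        b=(hsv[...,0]>95)&(hsv[...,0]<130)&(hsv[...,1]>110)
        B=boxf(pts(cam,d,b))
        # polar angle of lid-top points around hinge (75,85): top at radial offset 8mm normal
        B=B[(np.abs(B[:,1])<.08)&(B[:,0]>-.09)&(B[:,0]<.12)&(B[:,2]>.088)]
        best=None
        for th in np.arange(0,1.3,.01):
            x=B[:,0]-.075;z=B[:,2]-.085
            n=np.sin(th)*x+np.cos(th)*z
            k=np.sum(np.abs(n-.009)<.003)
            if best is None or k>best[0]: best=(int(k),round(th,2))
        out.append((cam,best,len(B)));cv2.imwrite(f'pics/lid_{cam}_{manip.observe()["time_s"]:.2f}.png',cv2.resize(im[100:250,200:400,::-1],None,fx=4,fy=4,interpolation=cv2.INTER_CUBIC))
    s=manip.observe();M=rot(s['tcp_rot']).as_matrix();g=boxf((np.array(s['tool_pos'])+.003*M[:,0])[None])[0]
    print(out,'grasp in box',g.round(4),'F',np.round(s['contact_force'],1),'t',s['time_s'])
    for o in out:
        th=o[1][1];r=g-[.075,0,.085];X=np.cos(th)*r[0]-np.sin(th)*r[2];Z=np.sin(th)*r[0]+np.cos(th)*r[2]
        # bar in lid frame
        X+=.075;Z+=.085;print('bar in lid',round(X,4),round(Z,4),'paddle est',np.arctan2(Z-.083,.012-X).round(2))
if __name__=='__main__': lid()
E
python3 lid.py
```

```text
[('side', (718, np.float64(0.13)), 842), ('top', (1248, np.float64(0.13)), 1422)] grasp in box [-0.0309  0.0004  0.1108] F [-2.8  4.6 -8.7] t 4.95
bar in lid -0.0333 0.0968 paddle est 0.3
bar in lid -0.0333 0.0968 paddle est 0.3
```

The lid is at about 0.13 rad. The gripper stayed vertical and its grip torsion held the paddle back to roughly 0.2–0.3. I'll turn the tool with the bar (+y twist) while pulling, so the paddle is carried up to its stop.

Emit:
jog_arm:
  slide:
    - [-0.0037,0,0.0024]
    - [-0.0038,0,0.0024]
    - [-0.0038,0,0.0022]
    - [-0.0038,0,0.0021]
    - [0,0,0]
  twist:
    - [0,0.09,0]
    - [0,0.09,0]
    - [0,0.09,0]
    - [0,0.09,0]
    - [0,0,0]
  jaw: [0,0,0,0,0]

```text
time_s: 5.58
tool_pos: [0.5664, 0.0141, 0.1276]
tcp_rot: [0.559, 0.103, 0.82, -0.07]
contact_force: [-6.8, 4.9, -4.6]
grip_width: 0.0282
```

```bash
python3 lid.py; python3 rel.py; ls -t pics|head -2
```

```text
[('side', (673, np.float64(0.13)), 818), ('top', (1504, np.float64(0.14)), 1743)] grasp in box [-0.0212  0.0004  0.125 ] F [-6.5  5.2 -6.9] t 5.675
bar in lid -0.0256 0.1122 paddle est 0.66
bar in lid -0.0259 0.1112 paddle est 0.64
t 5.675 pos [0.5664 0.014  0.1278] w 0.0281 F [-6.5  5.2 -6.9]
[[-0.351  0.247  0.903]
 [ 0.089  0.969 -0.23 ]
 [-0.932 -0.    -0.362]]
lid_top_5.67.png
lid_side_5.62.png
```

The paddle is now at about its stop (est. ≥0.5), with the lid at 0.13 and holding. Next is the arc about the hinge, with a little more tilt.

```bash
python3 - <<'E'
import numpy as np
r=104.6;a0=np.arctan2(22,102.2);n=14
th=np.linspace(.135,1.0,n+1);ta=np.linspace(.37,.37+.03*n,n+1)
bx=-r*np.cos(a0+th);bz=r*np.sin(a0+th)
# tool x dir in (X,Z)=(-sin,-cos); TCP=bar-9*toolx
X=bx+9*np.sin(ta);Z=bz+9*np.cos(ta)
for i in range(n):
    dX,dZ=X[i+1]-X[i],Z[i+1]-Z[i];t=ta[i]
    print([round((-np.sin(t)*dX-np.cos(t)*dZ)/1000,4),0,round((np.cos(t)*dX-np.sin(t)*dZ)/1000,4)])
E
```

```text
[np.float64(-0.0065), 0, np.float64(0.0003)]
[np.float64(-0.0065), 0, np.float64(0.0005)]
[np.float64(-0.0064), 0, np.float64(0.0007)]
[np.float64(-0.0064), 0, np.float64(0.0009)]
[np.float64(-0.0064), 0, np.float64(0.0011)]
[np.float64(-0.0064), 0, np.float64(0.0013)]
[np.float64(-0.0063), 0, np.float64(0.0015)]
[np.float64(-0.0063), 0, np.float64(0.0017)]
[np.float64(-0.0062), 0, np.float64(0.0019)]
[np.float64(-0.0062), 0, np.float64(0.0021)]
[np.float64(-0.0061), 0, np.float64(0.0023)]
[np.float64(-0.006), 0, np.float64(0.0025)]
[np.float64(-0.006), 0, np.float64(0.0027)]
[np.float64(-0.0059), 0, np.float64(0.0029)]
```

Emit:
jog_arm:
  slide:
    - [-0.0065,0,0.0003]
    - [-0.0065,0,0.0005]
    - [-0.0064,0,0.0007]
    - [-0.0064,0,0.0009]
    - [-0.0064,0,0.0011]
    - [-0.0064,0,0.0013]
    - [-0.0063,0,0.0015]
  twist:
    - [0,0.03,0]
    - [0,0.03,0]
    - [0,0.03,0]
    - [0,0.03,0]
    - [0,0.03,0]
    - [0,0.03,0]
    - [0,0.03,0]
  jaw: [0,0,0,0,0,0,0]

```text
time_s: 6.55
tool_pos: [0.5909, 0.0078, 0.1658]
tcp_rot: [0.471, 0.11, 0.873, -0.059]
contact_force: [-9.6, 6.2, -6.5]
grip_width: 0.0284
```

```bash
python3 lid.py; python3 rel.py; ls -t pics|head -2
```

```text
[('side', (334, np.float64(0.62)), 485), ('top', (1536, np.float64(0.62)), 1851)] grasp in box [0.0043 0.0005 0.1636] F [-7.4  4.1 -4.5] t 6.65
bar in lid -0.0282 0.1078 paddle est 0.55
bar in lid -0.0282 0.1078 paddle est 0.55
t 6.65 pos [0.5916 0.0076 0.1661] w 0.0283 F [-7.4  4.1 -4.5]
[[-0.531  0.247  0.81 ]
 [ 0.136  0.969 -0.206]
 [-0.836  0.    -0.548]]
lid_top_6.65.png
lid_side_6.60.png
```

Lid at 0.62 and forces low. Continuing with the second half of the arc.

Emit:
jog_arm:
  slide:
    - [-0.0063,0,0.0017]
    - [-0.0062,0,0.0019]
    - [-0.0062,0,0.0021]
    - [-0.0061,0,0.0023]
    - [-0.006,0,0.0025]
    - [-0.006,0,0.0027]
    - [0,0,0]
  twist:
    - [0,0.03,0]
    - [0,0.03,0]
    - [0,0.03,0]
    - [0,0.03,0]
    - [0,0.03,0]
    - [0,0.03,0]
    - [0,0,0]
  jaw: [0,0,0,0,0,0,0]

```text
time_s: 7.52
tool_pos: [0.6234, -0.0005, 0.1894]
tcp_rot: [0.391, 0.115, 0.912, -0.048]
contact_force: [-9.1, 4.6, 2.8]
grip_width: 0.0284
```

```bash
python3 lid.py; python3 rel.py; ls -t pics|head -2
```

```text
[('side', (141, np.float64(1.1)), 305), ('top', (795, np.float64(1.13)), 1086)] grasp in box [0.0366 0.0005 0.1873] F [-8.6  3.9  1.9] t 7.625
bar in lid -0.0336 0.0972 paddle est 0.3
bar in lid -0.0339 0.0939 paddle est 0.23
t 7.625 pos [ 6.234e-01 -5.000e-04  1.894e-01] w 0.028 F [-8.6  3.9  1.9]
[[-0.667  0.247  0.703]
 [ 0.171  0.969 -0.178]
 [-0.725  0.001 -0.689]]
lid_top_7.62.png
lid_side_7.58.png
```

```bash
cd pics; python3 -c "
import cv2,numpy as np
a=cv2.imread('lid_side_7.58.png');b=cv2.imread('lid_top_7.62.png');o=np.hstack([a,b]);cv2.imwrite('cmp.png',cv2.resize(o,(800,300)))"
```

```text
(no output)
```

View pics/cmp.png

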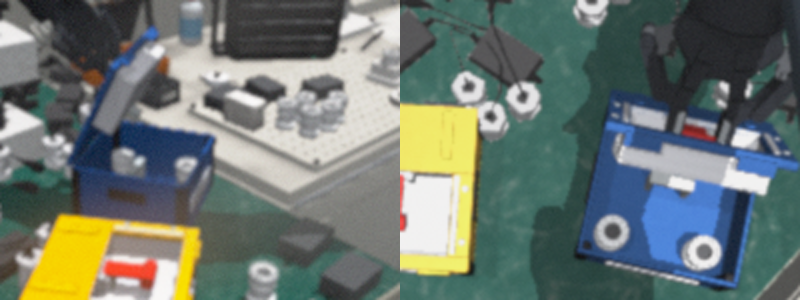

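The pictures agree: the lid leans open by about 60°, the couplings are visible inside, the yellow box is shut, and the fingers sit at the bar at (697,130) in the right half. I'll open the fingers partway, since there's only a little room in the recess, and back out along the tool axis.

Emit:
jog_arm:
  slide:
    - [0,0,0]
    - [0,0,0]
    - [0,0,0]
    - [0,0,0]
    - [-0.01,0,0]
    - [-0.02,0,0]
    - [-0.025,0,0]
    - [-0.015,0,0]
  twist:
    - [0,0,0]
    - [0,0,0]
    - [0,0,0]
    - [0,0,0]
    - [0,0,0]
    - [0,0,0]
    - [0,0,0]
    - [0,0,0]
  jaw: [58,58,58,58,58,58,58,58]

```text
time_s: 8.62
tool_pos: [0.6734, -0.014, 0.2405]
tcp_rot: [0.397, 0.115, 0.909, -0.05]
contact_force: [0.2, -0.1, -0.2]
grip_width: 0.0493
```

Emit:
jog_arm:
  slide:
    - [-0.0145,0,-0.0138]
    - [-0.0145,0,-0.0138]
    - [-0.0145,0,-0.0138]
    - [0,0,0]
    - [0,0,0]
  twist:
    - [0,0,0]
    - [0,0,0]
    - [0,0,0]
    - [0,0,0]
    - [0,0,0]
  jaw: [58,58,58,58,58]

```text
time_s: 9.25
tool_pos: [0.6568, -0.0103, 0.2812]
tcp_rot: [0.404, 0.117, 0.906, -0.05]
contact_force: [-0.5, -0.3, -0.2]
grip_width: 0.0493
```

```bash
python3 lid.py; python3 lid.py; python3 rel.py; python3 -c "
from h import *
for n in('side','top'):
    im,d=manip.snapshot(n);cv2.imwrite(f'pics/f_{n}.png',cv2.resize(im[60:300,100:400,::-1],(400,320)))
cv2.imwrite('pics/fin.png',np.hstack([cv2.imread('pics/f_side.png'),cv2.imread('pics/f_top.png')]))"
```

```text
[('side', (135, np.float64(1.1)), 260), ('top', (933, np.float64(1.13)), 1229)] grasp in box [ 0.0714 -0.0004  0.2785] F [-0.1  0.4  0.7] t 9.35
bar in lid -0.099 0.1696 paddle est 0.66
bar in lid -0.1015 0.1643 paddle est 0.62
[('side', (138, np.float64(1.1)), 259), ('top', (924, np.float64(1.13)), 1221)] grasp in box [ 0.0714 -0.0004  0.2785] F [ 0.8 -0.2 -0.2] t 9.45
bar in lid -0.0991 0.1696 paddle est 0.66
bar in lid -0.1016 0.1644 paddle est 0.62
t 9.45 pos [ 0.6568 -0.0101  0.2808] w 0.0497 F [ 0.8 -0.2 -0.2]
[[-0.646  0.252  0.72 ]
 [ 0.172  0.968 -0.185]
 [-0.744  0.005 -0.669]]
```

View pics/fin.png

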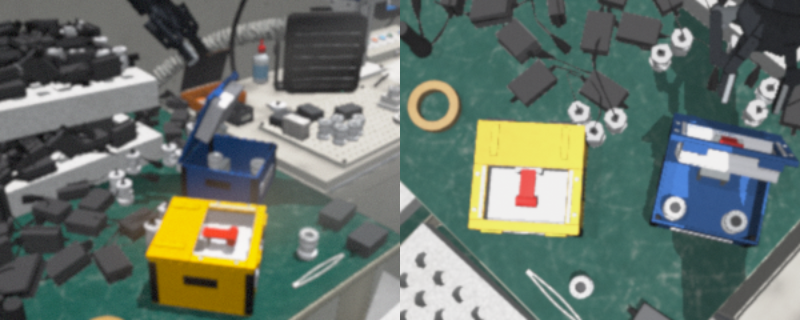

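The lid stands open and steady at about 1.1 rad, the gripper is clear with no contact force, and the yellow box is shut. Handing in.

```bash
python3 -c "
from plant import manip
manip.job_done();print(manip.observe()['time_s'])"
```

```text
the job is handed in; nothing more can be done
the job is handed in; nothing more can be done
```

I opened the blue box with one pull on its red bar, let go, and handed the job in at about 9.5 s with the lid standing open.

- **Pull:** I pinched the bar across its ends and pulled it up, and the latch let go. On the first lift the lid began to rise (about 0.13 rad) before the paddle was fully up, because the upright gripper held it back. Tilting the tool with the bar brought the paddle to about its stop: I estimated 0.55–0.65 rad, where the stop is 0.55. I then followed the arc about the hinge to open the lid.
- **Lid angle:** The last checks put the lid at 1.10 rad from the side camera and 1.13 rad from the top, unchanged in two readings about 0.1 s apart. That is about 63–65°, slightly past the 50–60° you asked for but short of the 1.25 stop. The extra came from the paddle slackening late in the pull. I left it rather than push it back.
- **Clear of the box:** The gripper backed out and the contact force read under 1 N.
- **Yellow box:** Its lid looks shut in both pictures; I did not measure its angle.

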